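# Lay out the potter's tools in order of use

## Task

Lay the three pottery tools in the notched tool tray in their order of use, starting at the end of the tray nearest the banding wheel: the wooden knife first, the red-handled loop tool (now standing in the tub) in the middle, and the blue-handled needle tool last. Each tool lies level down in its own row of notches with its handle resting across both bars and the handle's end towards the robot. Lay them down without dropping them, and do not push or tip the raw clay pots or the tub.

Things in the scene. Friction and masses are not known exactly. Their poses are not given: they have to be found in the camera images.
- tray: Fixed blue-grey tool tray, 240 (x) by 270 (y) mm, rim 24 mm high, floor 8 mm. Origin under its centre; +x towards the robot (within 0.3 rad of world -x), +y to the robot's right. Two pale notched bars, 12 mm thick, run along y at x = -19 and +89 mm, 96 mm clear between them. Each has notches 30 mm wide at y = +70, 0, -70 mm: bottoms 28 mm above the table, teeth to 40 mm.
- notch_a (a point): The row of notches on the robot's left (tray y = -70 mm): the point half-way between the two bars at the height of the notch bottoms, 28 mm above the table. Axes as the tray's. A tool lies along x in one notch of each bar, the middle of its handle above this point.
- notch_b (a point): The same for the middle row (tray y = 0).
- notch_c (a point): The same for the row on the robot's right (tray y = +70 mm).
- wheel: Banding wheel left or right of the tray (the tub is on the other side): dark iron foot fixed to the table, off-white round head 200 mm across, flat top 90 mm above the table, turning stiffly about its upright axis (0.06 N m). Origin under its centre, on the table. The knife and the needle tool lie on top, side by side some 74 mm apart, in either order.
- tub_rim (a point): Centre of the mouth of a round blue stoneware tub, 80 mm above the table; 120 mm across at the rim, wall 5 mm, 0.8 kg, loose. z points up. The loop tool stands in it.
- knife_mid (a point): Middle of the handle of the brown wooden knife, half-way up; lies flat on the wheel, this point 5 mm above its top. Flat handle 130 x 20 x 10 mm, then a thin rounded blade; 195 mm in all, 35 g, balance point 22 mm towards the blade. +x runs along the tool to the handle's end, z up.
- knife_tip (a point): End of the knife's blade, 130 mm from the middle of its handle. Axes as knife_mid.
- loop_mid (a point): Middle of the loop tool's handle, on its axis. Round red handle 140 long, 16 mm thick, brass ferrule, wire loop 28 mm wide; 215 mm in all, 45 g, balance 38 mm towards the loop. Loop on the tub's floor, it leans on the rim about 40 degrees above level; the outer 85 mm of handle stick out, towards the robot (within 0.6 rad of world -x). +x runs along the tool to the handle's end.
- loop_tip (a point): End of the wire loop, 145 mm from the middle of the handle. Axes as loop_mid.
- needle_mid (a point): Middle of the handle of the needle tool, half-way up; lies on the wheel, this point 6.5 mm above its top. Blue squared handle 130 x 13 x 13 mm, small brass ferrule, thin steel needle; 185 mm in all, 25 g, balance point 11 mm towards the needle. +x runs along the tool to the handle's end, z up.
- needle_tip (a point): Point of the needle, 120 mm from the middle of its handle. Axes as needle_mid.
- pot1: Raw clay pot, tan, 74 mm across, 70 mm high, loose, standing beyond the tray. Origin under its centre. Leave alone.
- pot2: Raw clay pot, brown, 67 mm across, 63 mm high, loose, standing beyond the tray. Origin under its centre. Leave alone.
- pot3: Raw clay pot, tan, 78 mm across, 74 mm high, loose, standing beyond the tray. Origin under its centre. Leave alone.
Not all that is in view belongs to the job. Of the things shaped like the part that bears needle_mid, the blue one is meant.

How it is judged (in metres and radians):
At the end, for the whole second after the job is handed in: Knife in the notches nearest the wheel, loop tool in the middle, needle tool in the farthest. Each: handle middle within 17 mm (loop 22) along and 14 across of the row's mid-point, seated within 5 mm in height, within 0.16 rad of the row and level, handle end towards the robot, at rest, released (x of knife_mid in the frame of notch_b between -0.017 and 0.017 m and z of knife_mid in the frame of notch_b between 0 and 0.011 m and angle between the x axis of each of knife_mid, loop_mid, needle_mid and the x axis of notch_b, either way round below 0.16 rad and x of each of knife_tip, loop_tip, needle_tip in the frame of notch_b below -0.06 m and linear speed of each of knife, loop, needle below 0.02 m/s and x of loop_mid in the frame of notch_b between -0.022 and 0.022 m and z of loop_mid in the frame of notch_b between 0.003 and 0.014 m and x of needle_mid in the frame of notch_b between -0.017 and 0.017 m and z of needle_mid in the frame of notch_b between 0.0015 and 0.0125 m and y of loop_mid in the frame of notch_b between -0.014 and 0.014 m and ((world y of wheel above 0 m and y of knife_mid in the frame of notch_a between -0.014 and 0.014 m and y of needle_mid in the frame of notch_c between -0.014 and 0.014 m) or (world y of wheel below 0 m and y of knife_mid in the frame of notch_c between -0.014 and 0.014 m and y of needle_mid in the frame of notch_a between -0.014 and 0.014 m))); the robot touches nothing.
It fails at once if the wooden knife is dropped or thrown (moves faster than 0.75 m/s with no finger on it) (linear speed of knife above 0.75 m/s and contact force between the fingers and knife below 0.02 N).
It fails at once if the loop tool is dropped or thrown (moves faster than 0.75 m/s with no finger on it) (linear speed of loop above 0.75 m/s and contact force between the fingers and loop below 0.02 N).
It fails at once if the needle tool is dropped or thrown (moves faster than 0.75 m/s with no finger on it) (linear speed of needle above 0.75 m/s and contact force between the fingers and needle below 0.02 N).
It fails at once if a raw clay pot is pushed more than 15 mm or tipped more than 15 degrees (distance of any of pot1, pot2, pot3 from where it was at the start of the episode above 0.015 m or angle between any of pot1, pot2, pot3's own z axis and vertical above 0.26 rad).
It fails at once if the tub is shoved more than 30 mm or tipped more than 15 degrees (distance of tub_rim from where it was at the start of the episode above 0.03 m or angle between tub_rim's own z axis and vertical above 0.26 rad).
It also fails if it takes over 72 s, if anything falls off the work surface, if the arm or the gripper's body presses on something with over 40 N, if the wrist force passes 120 N, or if a joint passes its speed limit or range.

## Robot

A 6-joint arm with a two-finger parallel gripper is mounted at the origin on the work surface. World frame = base frame: x ahead of the robot, y to its left, z up, the work surface at z = 0. Lengths are in mm, angles in rad, forces in N, time in s.
With the tool pointing down it reaches from about 325 to 875 mm from the base axis. Payload 4.4 kg.
Tool frame: the origin (TCP) lies midway between the tips of the shut fingers; the grasp point (between the pads) lies env.grip_depth behind it (env.grip_depth is the distance from the TCP to the grasp point, in mm); z points along the fingers, y is the line along which they close (so a half turn about z gives the same grasp; the last joint's range is limited). The gripper opens to 85 mm and grips with 20 to 120 N. Pads are 22 mm wide; open, the fingers measure 114 mm over their backs; the gripper's body (76 mm by 85 mm) begins 54 mm behind the grasp point. The pads swing forward as they close: fully open they stand 13 mm farther back than shut.
Start: joints at [0.954, 0.207, 1.542, -0, 1.393, -0.15], TCP at [258.777, 513.48, 231.282] pointing down, gripper open.
Joint ranges: [-2.73, 2.73], [-0.86, 2.22], [0.23, 2.46], [-1.11, 4.25], [0.08, 2.63], [-2.82, 2.82]. Speed limits (rad/s): [2.79, 2.79, 3.14, 3.14, 3.14, 3.14].

## Interface

Orientations are given as a unit quaternion [w, x, y, z].
In Python, from bench import env gives the robot as it stands. The module is installed in compiled form; this text tells all that it offers.
- The arm moves only by the tool arm_command, never from a script. Its argument "plan" is text: rows parted by semicolons, each of 5 numbers parted by spaces: the opening, from 0 (shut) to 1 (fully open), then the shift along the world's x, y, z in m, then the turn about the world's z in rad. A call has 1 to 20 rows; each row shifts and turns the commanded pose from where the row before left it; what a row does not reach is not made up. A row lasts 1/12 s, in which the tool goes at most 41.7 mm and 7.16 degrees, less where a joint would pass 70% of its speed; a pose out of reach is approached as far as the arm can. A call with a gripper value outside its range is refused whole. The fingers move at their own pace and stop on an object; the grip force is fixed at half the most. Time passes only in rows, so rows that do not move let the fingers close. It gives the time, the measured TCP pose, the force, the opening and the grip force at its end, in the units of the state.
- env.state(): the state, without advancing time (a new reading comes with each control period).
- env.snapshot(name): name is "scene" or "top" or "wrist"; returns the picture (420x560x3 uint8, red, green, blue); there is no depth.
- env.camera_info(name): a dict with "fx", "fy", "cx", "cy" (pixels), "T" (4x4, takes a point from camera to world coordinates); the wrist camera has in their place "mount" (4x4, takes a point from camera to tool coordinates, whose origin is the TCP and whose axes are the flange's). Camera axes: x right, y down, z forward; pixel columns grow to the right and rows downward; lengths in mm; the calibration is good to about 2 mm. A picture is of the moment at which its call begins: read the wrist's pose just before it. camera_info takes no time and is no camera call.
- env.finish_job(): hands the job in; it is judged then, once.
The state is a dict: "time": time; "qpos": joint angles; "joint_velocities": joint speeds; "joint_efforts": joint torques, N m; "tcp_pos": TCP position; "eef_rot": TCP orientation; "ft_force": force on the tool from outside, world axes, zero at the start; "ft_torque": the same for the moment, N m; "width": finger opening in mm; "gripper_force": force on a finger pad.
Only numpy, scipy, OpenCV 4.12 (cv2) and the standard library are available. Lean on these libraries where they do the work, as an engineer would, in place of code of your own. Each camera call takes 0.05 s, during which the arm holds its last target. There are 200 camera calls.

## Working session

There is one attempt and no reset: what is moved stays moved. The work goes in short steps, Python scripts to look and compute and a tool call to move; the robot and the scene stay as the last step left them, time stands still between calls to the robot, and variables do not carry over. Pictures are saved under pics/ and viewed, at most 10 in all, crops included, and the job is handed in when it is done.

Besides the shell and the picture viewer there is one more tool, called as name(argument=value, ...) on one line, values as JSON. arm_command: Moves the arm, as the interface text tells. Its arguments: {"type":"object","properties":{"plan":{"type":"string"}},"required":["plan"]}

```bash
mkdir -p pics
python3 - <<'E'
from bench import env
import cv2
for n in ("scene","top"):
    im=env.snapshot(n); cv2.imwrite(f"pics/{n}0.png",cv2.resize(im[:,:,::-1],(784,588),interpolation=cv2.INTER_CUBIC))
    cv2.imwrite(f"{n}_raw.png",im[:,:,::-1])
    c=env.camera_info(n); print(n,c)
print(env.camera_info("wrist")); print(env.state()); print(env.grip_depth)
E
```

```text
scene {'fx': 427.86730243667347, 'fy': 427.86730243667347, 'cx': 281.7288369538496, 'cy': 202.6377215630743, 'T': array([[-5.63302662e-01,  5.94849484e-01, -5.73449390e-01,
         1.23761187e+03],
       [ 8.26250265e-01,  4.04886176e-01, -3.91634632e-01,
         4.67026837e+02],
       [-7.81928003e-04, -6.94421541e-01, -7.19568004e-01,
         9.07763906e+02],
       [ 0.00000000e+00,  0.00000000e+00,  0.00000000e+00,
         1.00000000e+00]])}
top {'fx': 464.68195996863454, 'fy': 464.68195996863454, 'cx': 276.34753265332864, 'cy': 211.86919255815516, 'T': array([[ 1.12198442e-02, -9.86906962e-01,  1.60899855e-01,
         3.73355235e+02],
       [-9.99465834e-01, -1.60078087e-02, -2.84920507e-02,
         4.07260933e+01],
       [ 3.06946573e-02, -1.60494232e-01, -9.86559395e-01,
         1.21425670e+03],
       [ 0.00000000e+00,  0.00000000e+00,  0.00000000e+00,
         1.00000000e+00]])}
{'fx': 303.5773065268528, 'fy': 303.5773065268528, 'cx': 279.45276810216944, 'cy': 203.36931390436902, 'mount': array([[-1.79718639e-04, -9.59371089e-01, -2.82147270e-01,
         7.165078
[... 294 characters left out ...]
[ 9.53507767e-01,  2.07402668e-01,  1.54285082e+00, -2.30602871e-05,
        1.39351827e+00, -1.50515090e-01]), 'joint_velocities': array([ 0.00208109, -0.00064665, -0.00517019, -0.00036442, -0.0014723 ,
        0.00050373]), 'joint_efforts': array([-4.91676547e-04, -3.84086394e+01, -2.92548573e+01, -1.85071849e-04,
        4.78751215e-03,  1.19546613e-05]), 'tcp_pos': array([258.36277136, 512.89136516, 230.1845051 ]), 'eef_rot': array([-3.97560807e-04,  2.31271632e-01,  9.72888609e-01, -1.01449391e-03]), 'ft_force': array([ 0.35542116, -0.24418926, -0.60261946]), 'ft_torque': array([ 0.01453435, -0.04998656, -0.01917598]), 'gripper_force': 0.0, 'width': 85.70157450106386}
18.700000000000003
```

View pics/top0.png

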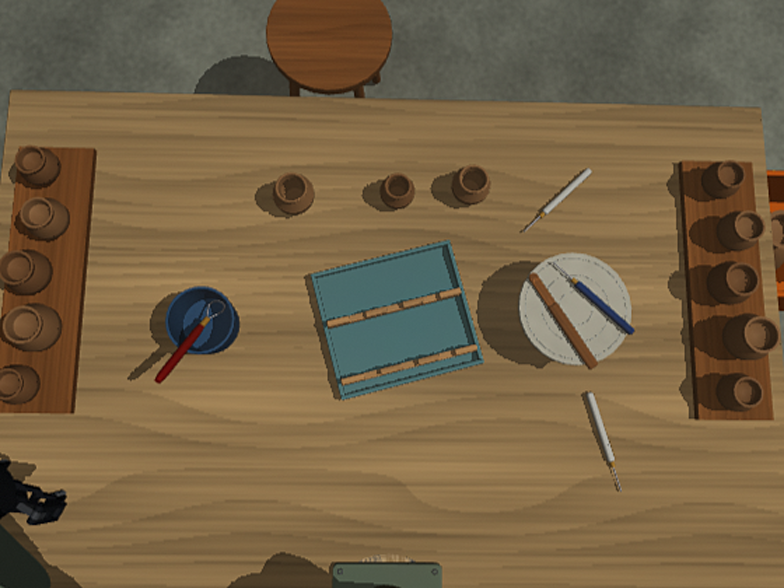

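View pics/scene0.png

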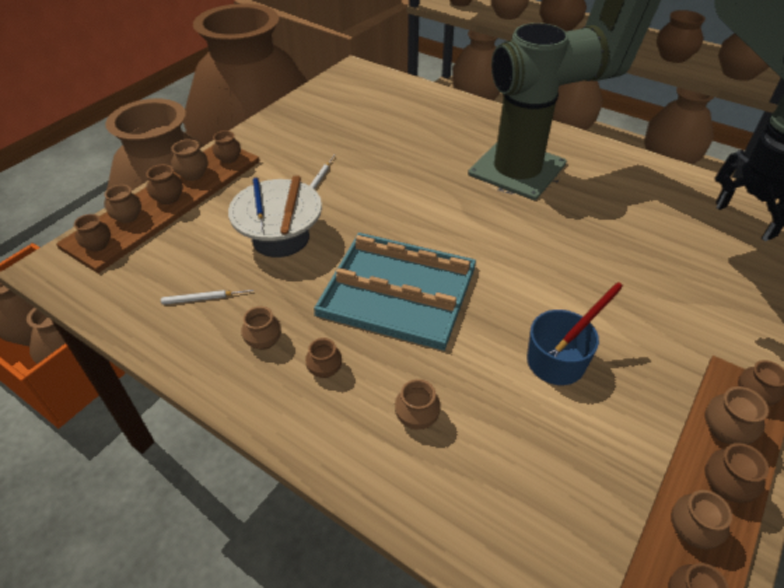

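Top view (enlarged by 1.4): the wheel is at (575,308), on the robot's right. The tray is at (398,320) and the tub at (203,320). The needle-shaped things are the blue one on the wheel (604,305), a white one at (556,200) and a white one at (602,440). The blue one is meant. Next I'll view enlarged crops to confirm this and to read the pixels.

Run:
```python
import cv2,numpy as np
t=cv2.imread("top_raw.png"); s=cv2.imread("scene_raw.png")
def crop(i,x,y,w,h,f): return cv2.resize(i[y:y+h,x:x+w],None,fx=f,fy=f,interpolation=cv2.INTER_CUBIC)
cv2.imwrite("pics/c1.png",crop(t,210,165,260,125,3))
a=crop(t,90,190,100,100,4); b=crop(s,360,190,100,100,4)
cv2.imwrite("pics/c2.png",np.hstack([a,b]))
```

```text
(no output)
```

View pics/c1.png

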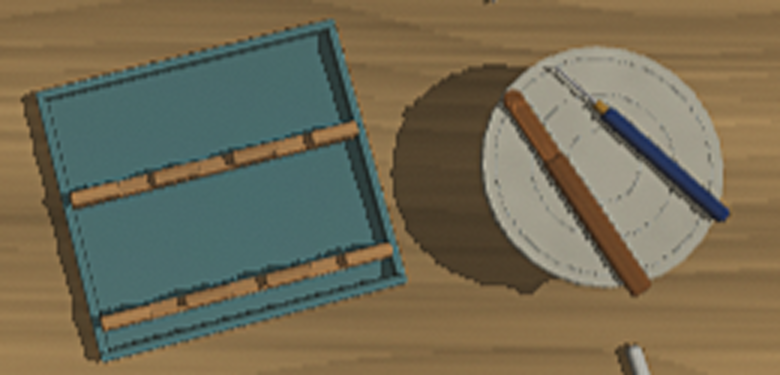

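View pics/c2.png

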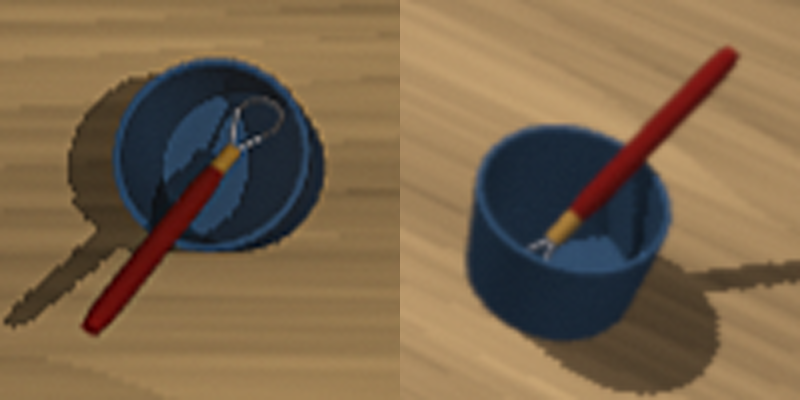

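Crop 1 confirms that the blue needle handle runs from (725,213) to (602,108). The knife runs from (640,289) to its blade tip at (512,94). In crop 2 the red handle's end is at (92,325) in the top view and (732,55) in the scene view, and the handle/ferrule joint is at (216,172) and (580,210).

```bash
cat > h.py <<'E'
import numpy as np
from bench import env
C={n:env.camera_info(n) for n in("top","scene")}
def ray(n,p,T=None):
    c=env.camera_info("wrist") if n=="wrist" else C[n]
    T=c["T"] if T is None else T
    d=T[:3,:3]@np.array([(p[0]-c["cx"])/c["fx"],(p[1]-c["cy"])/c["fy"],1]); return T[:3,3],d
def atz(n,p,z,T=None):
    o,d=ray(n,p,T); return o+d*(z-o[2])/d[2]
def tri(p,q):
    o,d=ray("top",p);u,e=ray("scene",q)
    s,t=np.linalg.lstsq(np.c_[d,-e],u-o,rcond=None)[0]; a,b=o+s*d,u+t*e
    return (a+b)/2,np.linalg.norm(a-b)
E
python3 - <<'E'
from h import *
np.set_printoptions(precision=1,suppress=True)
f=lambda x,y,z:atz("top",(x/3+210,y/3+165),z)
ke,kt=f(640,289,98),f(512,94,94); ne,nf=f(725,213,100),f(602,108,98);nt=f(549,68,97)
for n,a,b in(("knife",ke,kt),("needle",ne,nf),("needletip",ne,nt)):
    u=(a-b)/np.linalg.norm(a-b);print(n,a,b,np.linalg.norm(a-b),"mid",a-65*u,"ang",np.arctan2(u[1],u[0]))
w=[f(483,165,90),f(722,165,90),f(602,46,90),f(602,287,90)];print("wheel",(w[0]+w[1])/2,(w[2]+w[3])/2,np.linalg.norm(w[0]-w[1]))
c=[f(40,94,24),f(331,20,24),f(405,281,24),f(99,357,24)]
print("tray corners",c,np.mean(c,0),[np.linalg.norm(c[i]-c[i-1]) for i in range(4)])
b=[f(72,198,40),f(358,130,40),f(103,322,40),f(392,248,40)];print("bars",b,(b[0]+b[1])/2,(b[2]+b[3])/2)
for z in [(b[1]-b[0]),(b[3]-b[2]),c[1]-c[0],c[2]-c[3]]: print(np.arctan2(z[1],z[0])+np.pi/2)
g=lambda a,q:tri((a[0]/4+90,a[1]/4+190),((q[0]-400)/4+360,q[1]/4+190))
e,r=g((92,325),(732,55)); j,r2=g((216,172),(580,210)); u=(e-j)/np.linalg.norm(e-j)
print("loop",e,r,j,r2,np.linalg.norm(e-j),"mid",(e+j)/2,"u",u,np.arcsin(u[2]),np.arctan2(u[1],u[0]))
h=lambda x,y:atz("top",(x/4+90,y/4+190),80)
print("tub",h(115,155),h(308,155),h(211,60),h(211,250))
p=lambda x,y,z:atz("top",(x/1.4,y/1.4),z)
print("pots",p(293,190,60),p(398,188,60),p(471,184,60))
E
```

```text
knife [ 440.1 -348.2   98. ] [ 599.2 -249.4   94. ] 187.36905464045157 mid [ 495.3 -314.    96.6] ang -2.5858237122254617
needle [ 502.4 -419.8  100. ] [ 587.9 -322.6   98. ] 129.4821461410496 mid [ 545.3 -371.    99. ] ang -2.292550736152186
needletip [ 502.4 -419.8  100. ] [ 621. -280.   97.] 183.38883567117915 mid [ 544.4 -370.2   98.9] ang -2.2741854689359875
wheel [ 541.8 -324.2   90. ] [ 541.9 -323.5   90. ] 198.46089886389007
tray corners [array([606.2, 144.8,  24. ]), array([ 676.9, -108.7,   24. ]), array([ 448.7, -171.2,   24. ]), array([381.5,  88.6,  24. ])] [528.3 -11.6  24. ] [np.float64(231.640325351634), np.float64(263.11685623211827), np.float64(236.6842805144476), np.float64(268.37324791560576)]
bars [array([513.9, 113.7,  40. ]), array([ 576.3, -129.5,   40. ]), array([410.2,  85.3,  40. ]), array([ 475.4, -157.7,   40. ])] [545.1  -7.9  40. ] [442.8 -36.2  40. ]
0.2509207351170808
0.26198673499276026
0.2722706250723592
0.2531639614561245
loop [405.2 381.1 140.6] 4.053805105348497 [502.3 338.6  57.8] 6.676164418810451 134.49697664697166 mid [453.8 359.8  99.2] u [-0.7  0.3  0.6] 0.6627268787261401 2.7284990147920483
tub [510.5 391.2  80. ] [512.3 274.6  80. ] [570.1 336.7  80. ] [453.6 330.   80. ]
pots [757.5 182.4  60. ] [765.5 -10.9  60. ] [ 776.1 -146.6   60. ]
```

arm_command(plan="0.6 0.0232 -0.0186 -0.004 0.007;0.6 0.0232 -0.0186 -0.004 0.007;0.6 0.0232 -0.0186 -0.004 0.007;0.6 0.0232 -0.0186 -0.004 0.007;0.6 0.0232 -0.0186 -0.004 0.007;0.6 0.0232 -0.0186 -0.004 0.007;0.6 0.0232 -0.0186 -0.004 0.007;0.6 0.0232 -0.0186 -0.004 0.007;0.6 0 0 0 0;0.6 0 0 0 0")

```text
time: 0.93
tcp_pos: [444.9, 363.3, 198.3]
eef_rot: [-0.001, 0.206, 0.979, -0.001]
ft_force: [-0.1, -0.1, 0.3]
width: 51.7
gripper_force: 0.0
```

```bash
cat >> h.py <<'E'
from scipy.spatial.transform import Rotation as R
import cv2,pickle
def wrist(name):
    s=env.state(); T=np.eye(4); q=s["eef_rot"]; T[:3,:3]=R.from_quat([q[1],q[2],q[3],q[0]]).as_matrix(); T[:3,3]=s["tcp_pos"]
    im=env.snapshot("wrist"); cv2.imwrite(f"pics/{name}.png",cv2.resize(im[:,:,::-1],(784,588),interpolation=cv2.INTER_CUBIC))
    W=T@env.camera_info("wrist")["mount"]; pickle.dump(W,open(name+".pkl","wb")); x=T[:3,0]
    print("t",s["time"],"tcp",s["tcp_pos"].round(1),"yaw",np.arctan2(x[1],x[0]).round(3),"w",round(s["width"],1),"zaxis",T[:3,2].round(3)); return W
def wz(name,x,y,z): return atz("wrist",(x/1.4,y/1.4),z,pickle.load(open(name+".pkl","rb")))
def proj(W,p):
    c=env.camera_info("wrist"); v=np.linalg.inv(W)@np.r_[p,1]; return 1.4*(c["fx"]*v[0]/v[2]+c["cx"]),1.4*(c["fy"]*v[1]/v[2]+c["cy"])
E
python3 -c "
from h import *
W=wrist('w1')
print([np.round(proj(W,p)) for p in((405.2,381.1,140.6),(454.3,359.7,95.6))])"
```

```text
t 0.9333 tcp [444.9 363.3 198.3] yaw 2.728 w 51.7 zaxis [-0.002 -0.001 -1.   ]
[array([392., 222.]), array([392., 300.])]
```

View pics/w1.png

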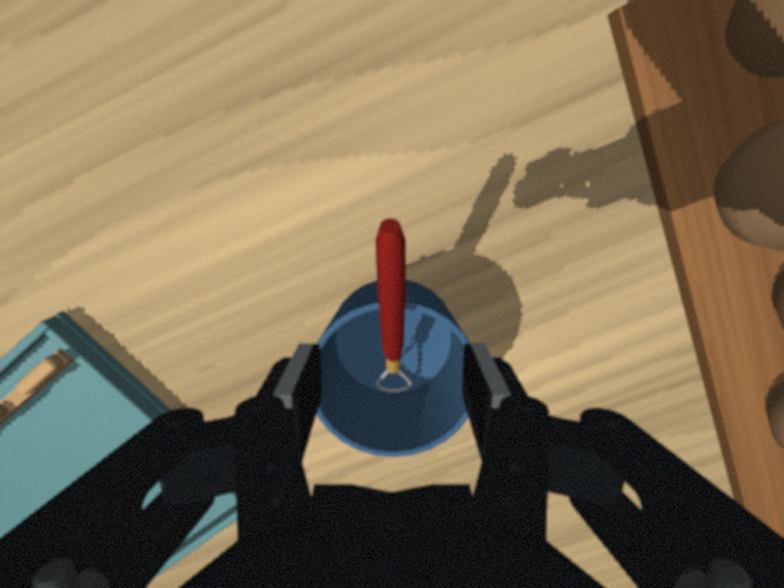

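The picture shows the red handle's end at (391,222), where it was predicted, and the handle in line with the fingers. I'll descend and grip.

arm_command(plan="0.6 -0.0005 0.0005 -0.02 0;0.6 0 0 -0.02 0;0.6 0 0 -0.02 0;0.6 0 0 -0.02 0;0.6 0 0 -0.02 0;0.6 0 0 -0.009 0;0.6 0 0 0 0;0 0 0 0 0;0 0 0 0 0;0 0 0 0 0;0 0 0 0 0;0 0 0 0 0;0 0 0 0 0;0 0 0 0 0;0 0 0 0 0;0 0 0 0 0")

```text
time: 2.32
tcp_pos: [444.5, 366.0, 91.5]
eef_rot: [0.001, 0.204, 0.979, 0.001]
ft_force: [-2.4, 1.9, 6.5]
width: 14.1
gripper_force: 58.7
```

arm_command(plan="0 0 0 0.008 0;0 0 0 0.012 0;0 0 0 0.015 0;0 0 0 0.015 0;0 0 0 0.015 0;0 0 0 0.015 0;0 0 0 0.015 0;0 0 0 0.015 0;0 0 0 0.015 0;0 0 0 0.01 0;0 0 0 0 0")

```text
time: 3.23
tcp_pos: [445.5, 365.9, 228.8]
eef_rot: [0.002, 0.204, 0.979, 0.002]
ft_force: [0.3, -0.3, 0.7]
width: 14.3
gripper_force: 58.6
```

```bash
cat >> h.py <<'E'
def red():
    import itertools
    E={}
    for n in("top","scene"):
        im=env.snapshot(n).astype(int); cv2.imwrite(f"{n}_last.png",im[:,:,::-1].astype(np.uint8))
        m=((im[:,:,0]>70)&(im[:,:,1]<0.35*im[:,:,0])&(im[:,:,2]<0.35*im[:,:,0])).astype(np.uint8)
        m[:, :]*=1; k,l,st,ce=cv2.connectedComponentsWithStats(m)
        print(n,[(s.tolist()) for s in st[1:] if s[4]>25])
E
python3 -c "
from h import *
red(); W=wrist('w2')"
```

```text
top [[108, 224, 21, 23, 157]]
scene [[416, 179, 27, 29, 195]]
t 3.3333 tcp [444.  365.  225.5] yaw 2.731 w 14.2 zaxis [ 0.001  0.    -1.   ]
```

```bash
python3 -c "
import cv2,numpy as np
s=cv2.imread('scene_last.png')[130:270,350:490]; t=cv2.imread('top_last.png')[190:290,80:180]; w=cv2.imread('pics/w2.png')
cv2.imwrite('pics/c3.png',np.hstack([cv2.resize(s,(400,400),interpolation=2),cv2.resize(t,(400,400),interpolation=2)]))"
```

```text
(no output)
```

View pics/c3.png

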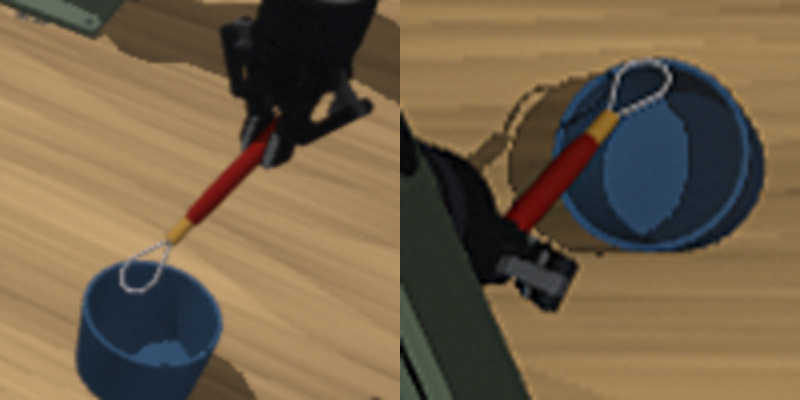

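The loop tool is held, still tilted, with the loop above the tub. The handle/ferrule joint is at (194,222) in the left crop and (590,142) in the right; the loop's tip is at (135,288) and (664,68).

```bash
python3 -c "
from h import *
np.set_printoptions(precision=1,suppress=True)
S=lambda x,y:(x*.35+350,y*.35+130)
T=lambda x,y:((x-400)/4+80,y/4+190)
j,r=tri(T(590,142),S(194,222)); t,r2=tri(T(664,68),S(135,288)); print(j,r,t,r2,np.linalg.norm(j-t))
u=(j-t)/np.linalg.norm(j-t);print(u,np.arcsin(u[2]),np.arctan2(u[1],u[0]),'mid',t+145*u,j+70*u)
g=np.array([444.0,365,225.5]);
u2=g+[0,0,16]-t;print(u2,np.linalg.norm(u2),np.arctan2(u2[2],np.hypot(*u2[:2])),np.arctan2(u2[1],u2[0]))
print(env.state()['tcp_pos'])"
```

```text
[503.7 342.  189.4] 6.464802468642391 [552.9 319.2 140.4] 12.663726377232306 73.04798446668956
[-0.7  0.3  0.7] 0.7349808170504992 2.7078712077050353 mid [455.2 364.4 237.6] [456.6 363.8 236.3]
[-108.9   45.8  101.1] 155.47609225301264 0.7081207450948688 2.7432998073048602
[443.5 364.8 224.6]
```

arm_command(plan="0 0.001 -0.012 0 0.02;0 0.0022 -0.028 0 0.0475;0 0.0022 -0.028 0 0.0475;0 0.0022 -0.028 0 0.0475;0 0.0022 -0.028 0 0.0475;0 0.0022 -0.028 0 0.0475;0 0.0022 -0.028 0 0.0475;0 0.0022 -0.028 0 0.0475;0 0.0022 -0.028 0 0.0475;0 0.0022 -0.028 0 0.0475;0 0.0022 -0.028 0 0.0475;0 0.0022 -0.028 0 0.0475;0 0.0022 -0.028 0 0.0475;0 0.0022 -0.028 0 0.0475;0 0.001 -0.016 0 0.0275;0 0 0 0 0;0 0 0 0 0")

```text
time: 4.8
tcp_pos: [473.6, -27.2, 224.0]
eef_rot: [-0.001, -0.125, 0.992, 0.001]
ft_force: [-0.0, 0.7, -0.9]
width: 14.4
gripper_force: 58.6
```

```bash
python3 -c "
from h import *
W=wrist('w3')
for p in((494,-21.5,28),(545.1,-7.9,28),(442.8,-36.2,28),(513.9,113.7,40),(576.3,-129.5,40)): print(np.round(proj(W,p)))"
```

```text
t 4.8 tcp [473.6 -27.2 224. ] yaw -2.89 w 14.4 zaxis [-0.003  0.001 -1.   ]
[391. 277.]
[392. 336.]
[389. 212.]
[542. 342.]
[242. 342.]
```

View pics/w3.png

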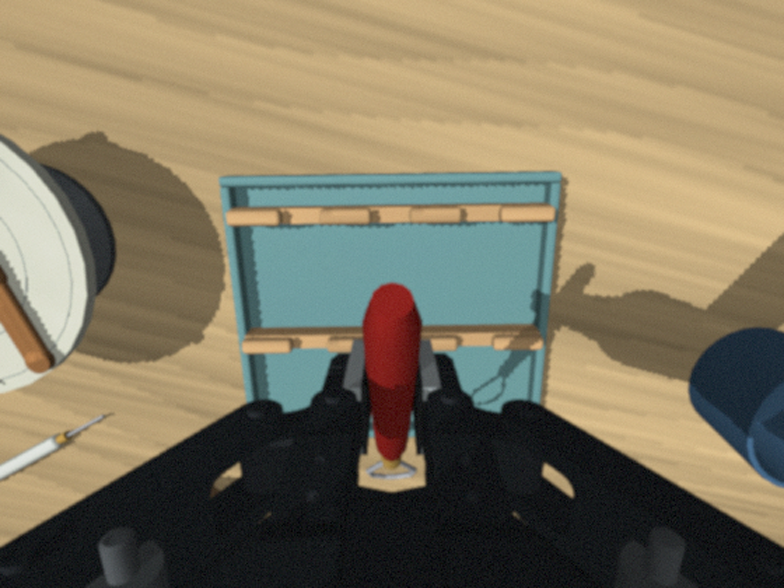

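The tray lines up: the near-bar middle notch is at (391,214) and the handle at x=391. I'll lower it, slowly once the loop should touch the floor.

arm_command(plan="0 0.0005 0 -0.02 0;0 0.0005 0.0005 -0.024 0;0 0 0 -0.024 0;0 0 0 -0.024 0;0 0 0 -0.018 0;0 0 0 -0.01 0;0 0 0 -0.004 0;0 0 0 -0.004 0;0 0 0 -0.004 0;0 0 0 -0.004 0;0 0 0 -0.004 0;0 0 0 -0.004 0;0 0 0 0 0")

```text
time: 5.93
tcp_pos: [476.3, -26.8, 82.3]
eef_rot: [0.001, -0.127, 0.992, -0.001]
ft_force: [-1.7, -0.5, 5.0]
width: 14.1
gripper_force: 58.5
```

arm_command(plan="0 0 0 -0.004 0;0 0 0 -0.004 0;0 0 0 -0.004 0;0 0 0 -0.004 0;0 0 0 -0.004 0;0 0 0 -0.004 0;0 0 0 -0.004 0;0 0 0 -0.004 0;0 0 0 0 0")

```text
time: 6.68
tcp_pos: [475.9, -26.3, 48.8]
eef_rot: [0.0, -0.127, 0.992, 0.0]
ft_force: [1.2, 0.4, 2.8]
width: 13.9
gripper_force: 58.4
```

```bash
python3 -c "
from h import *
s=env.snapshot('scene')[170:270,220:350,::-1]; t=env.snapshot('top')[165:290,210:360,::-1]
cv2.imwrite('pics/c4.png',np.hstack([cv2.resize(s,(400,308),interpolation=2),cv2.resize(t,(370,308),interpolation=2)]))"
```

```text
(no output)
```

View pics/c4.png

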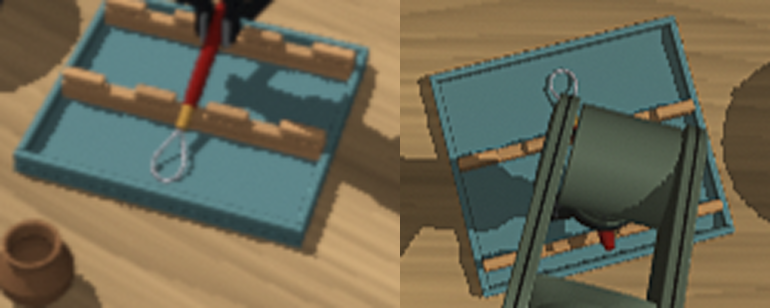

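The tool is tipping down towards level in the middle row, with the loop at (560,70) and the handle's end at (608,247) in the top crop.

```bash
python3 -c "
from h import *
a=np.pi+.2595;X=np.array([np.cos(a),np.sin(a)]);Y=np.array([-X[1],X[0]])
o=np.array([494,-21.5])
f=lambda x,y,z:atz('top',((x-400)*150/370+210,y*125/308+165),z)[:2]-o
for d in(f(560,68,12),f(608,248,75),f(608,248,60)): print(d@X,d@Y)
d=env.state()['tcp_pos'][:2]-o; print(d@X,d@Y)"
```

```text
-130.8760324904566 1.638285384874433
69.05913959416706 -1.6917794209183694
68.64335275487075 -0.5145907082525432
18.57573145007759 0.033114560876005505
```

arm_command(plan="0 0 0 -0.004 0;0 0 0 -0.004 0;0 0 0 -0.004 0;0 0 0 -0.004 0;0 0 0 -0.004 0;0 0 0 0 0;0 0 0 0 0")

```text
time: 7.37
tcp_pos: [476.4, -26.3, 29.7]
eef_rot: [0.001, -0.127, 0.992, -0.0]
ft_force: [0.3, 0.9, 5.1]
width: 14.2
gripper_force: 58.9
```

arm_command(plan="0 0 0 -0.003 0;0 0 0 -0.003 0;0 0 0 -0.002 0;0 0 0 0 0;0 0 0 0 0")

```text
time: 7.78
tcp_pos: [475.5, -26.5, 21.6]
eef_rot: [-0.0, -0.127, 0.992, -0.0]
ft_force: [-1.8, -0.8, 5.6]
width: 13.9
gripper_force: 59.5
```

arm_command(plan="0 0 0 -0.002 0;0 0 0 0 0;0 0 0 0 0")

```text
time: 8.03
tcp_pos: [475.5, -26.5, 19.6]
eef_rot: [-0.0, -0.127, 0.992, -0.0]
ft_force: [-1.5, -0.7, 5.5]
width: 13.9
gripper_force: 59.7
```

arm_command(plan="0 0 0 -0.002 0;0 0 0 0 0;0 0 0 -0.002 0;0 0 0 0 0;0 0 0 0 0")

```text
time: 8.45
tcp_pos: [475.6, -26.5, 15.9]
eef_rot: [-0.0, -0.127, 0.992, -0.0]
ft_force: [-2.6, -0.3, 6.9]
width: 14.0
gripper_force: 60.3
```

arm_command(plan="0.1 0 0 0 0;0.2 0 0 0 0;0.3 0 0 0 0;0.4 0 0 0 0;0.4 0 0 0 0;0.4 0 0 0 0;0.4 0 0 0.02 0;0.4 0 0 0.035 0;0.4 0 0 0.04 0;0.4 0 0 0.04 0;0.4 0 0 0.04 0;0.4 0 0 0.03 0;0.4 0 0 0 0")

```text
time: 9.53
tcp_pos: [480.3, -27.4, 228.3]
eef_rot: [0.007, -0.127, 0.992, -0.003]
ft_force: [1.1, 0.0, 0.2]
width: 34.3
gripper_force: 0.0
```

```bash
python3 -c "
from h import *
W=wrist('w4')
im=cv2.imread('pics/w4.png').astype(int)
m=(im[:,:,2]>70)&(im[:,:,1]<.35*im[:,:,2])&(im[:,:,0]<.35*im[:,:,2])
y,x=np.nonzero(m); print(x.min(),x.max(),y.min(),y.max(), [ (x[y==k].mean().round(1),np.ptp(x[y==k])) for k in np.linspace(y.min()+2,y.max()-2,6).astype(int)])
a=np.pi+.2595;X=np.r_[np.cos(a),np.sin(a),0];o=np.array([494,-21.5,36])
print('pred end',proj(W,o+70*X),'mid',proj(W,o),'junc',proj(W,o-70*X))
im2=cv2.imread('pics/w4.png')"
```

```text
t 9.5333 tcp [480.3 -27.4 228.3] yaw -2.887 w 34.3 zaxis [ 0.015 -0.004 -1.   ]
388 404 177 343 [(np.float64(396.0), np.int64(10)), (np.float64(395.5), np.int64(15)), (np.float64(395.5), np.int64(15)), (np.float64(395.5), np.int64(15)), (np.float64(395.5), np.int64(13)), (np.float64(395.0), np.int64(10))]
pred end (np.float64(395.5506010736755), np.float64(178.52178751533884)) mid (np.float64(395.7523690784514), np.float64(267.0387199803264)) junc (np.float64(395.93140345406715), np.float64(345.5822618708516))
```

The loop tool lies where predicted (end row 177 against 178.5, level). Knife next, with the wrist turned to stay within joint 6's range.

arm_command(plan="0.55 0.0015 -0.0115 0 -0.118;0.55 0.0015 -0.0115 0 -0.118;0.55 0.0015 -0.0115 0 -0.118;0.55 0.0015 -0.0115 0 -0.118;0.55 0.0015 -0.0115 0 -0.118;0.55 0.0015 -0.0115 0 -0.118;0.55 0.0015 -0.0115 0 -0.118;0.55 0.0015 -0.0115 0 -0.118;0.55 0.0015 -0.0115 0 -0.118;0.55 0.0015 -0.0115 0 -0.118;0.55 0.0015 -0.0115 0 -0.118;0.55 0.0015 -0.0115 0 -0.118;0.55 0.0015 -0.0115 0 -0.118;0.55 0.0015 -0.0115 0 -0.118;0.55 0.0015 -0.0115 0 -0.118;0.55 0.0015 -0.0115 0 -0.118;0.55 0.0015 -0.0115 0 -0.118;0.55 0.0015 -0.0115 0 -0.118;0.55 0.0015 -0.0115 0 -0.118;0.55 0.0015 -0.0115 0 -0.118")

```text
time: 11.25
tcp_pos: [504.4, -256.1, 217.7]
eef_rot: [-0.002, 0.87, 0.492, -0.001]
ft_force: [-0.7, 0.0, -0.0]
width: 46.6
gripper_force: 0.0
```

arm_command(plan="0.55 0.0015 -0.0115 -0.007 -0.118;0.55 0.0015 -0.0115 -0.007 -0.118;0.55 0.0015 -0.0115 -0.007 -0.118;0.55 0.0015 -0.0115 -0.007 -0.118;0.55 0 0 0 0;0.55 0 0 0 0;0.55 0 0 0 0")

```text
time: 11.83
tcp_pos: [511.0, -301.4, 191.2]
eef_rot: [-0.001, 0.96, 0.279, -0.001]
ft_force: [-0.3, -0.3, -0.4]
width: 46.7
gripper_force: 0.0
```

```bash
python3 -c "
from h import *
W=wrist('w5')
u=np.r_[np.cos(-2.586),np.sin(-2.586),0];m=np.r_[495.3,-314,95]
print(proj(W,m+65*u),proj(W,m),proj(W,m-130*u))"
```

```text
t 11.8333 tcp [ 511.  -301.4  191.2] yaw 0.566 w 46.7 zaxis [-0.002  0.002 -1.   ]
(np.float64(393.9155818275698), np.float64(412.8450413386422)) (np.float64(395.25105842235274), np.float64(318.55252687923866)) (np.float64(398.595079008003), np.float64(82.44497497100045))
```

View pics/w5.png

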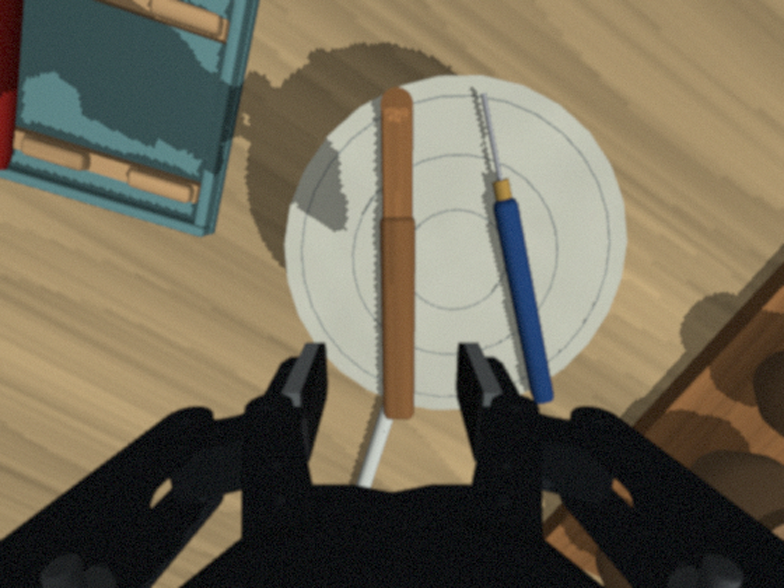

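Knife: handle end (399,417), handle/blade joint (398,218), tip (397,89). Blue needle: end (542,401), handle top (507,200), point (484,95).

```bash
python3 -c "
from h import *
np.set_printoptions(precision=1,suppress=True)
for n,e,j,z,L in(('knife',(399,417),(398,218),100,130),('needle',(542,401),(507,200),103,130)):
    a,b=wz('w5',*e,z),wz('w5',*j,z);u=(a-b)/np.linalg.norm(a-b);print(n,a,b,np.linalg.norm(a-b),'mid',(a+b)/2,a-65*u,'ang',np.arctan2(u[1],u[0]), 'grip20',(a+b)/2-20*u)
a,t=wz('w5',399,417,100),wz('w5',397,89,93);print(t,np.linalg.norm(a-t));a,t=wz('w5',542,401,100),wz('w5',484,95,96);print(t,np.linalg.norm(a-t))"
```

```text
knife [ 442.  -350.8  100. ] [ 547.5 -282.4  100. ] 125.7416876302727 mid [ 494.8 -316.6  100. ] [ 496.5 -315.5  100. ] ang -2.5658628710994327 grip20 [ 511.5 -305.7  100. ]
needle [ 500.7 -418.1  103. ] [ 587.3 -326.3  103. ] 126.14631400677676 mid [ 544.  -372.2  103. ] [ 545.3 -370.8  103. ] ang -2.326857418244851 grip20 [ 557.7 -357.6  103. ]
[ 602.9 -246.3   93. ] 192.05004984805657
[ 624.3 -286.    96. ] 182.98101880499203
```

arm_command(plan="0.55 0.001 -0.003 -0.02 0.01;0.55 0 0 -0.025 0;0.55 0 0 -0.025 0;0.55 0 0 -0.018 0;0.55 0 0 -0.008 0;0.55 0 0 -0.002 0;0.55 0 0 0 0;0.35 0 0 0 0;0.3 0 0 0 0;0 0 0 0 0;0 0 0 0 0;0 0 0 0 0;0 0 0 0 0;0 0 0 0 0;0 0 0 0 0")

```text
time: 13.13
tcp_pos: [513.7, -306.2, 96.4]
eef_rot: [0.001, 0.959, 0.283, 0.001]
ft_force: [-1.6, 0.6, 6.5]
width: 17.2
gripper_force: 58.7
```

arm_command(plan="0 0 0 0.005 0;0 0 0 0.01 0;0 0 0 0.015 0;0 0 0 0.02 0;0 0 0 0.02 0;0 0 0 0.02 0;0 0 0 0.01 0;0 0 0 0 0;0 0 0 0 0")

```text
time: 13.88
tcp_pos: [512.6, -305.5, 194.7]
eef_rot: [0.0, 0.959, 0.283, 0.0]
ft_force: [-0.3, 0.3, -2.3]
width: 17.0
gripper_force: 58.7
```

```bash
python3 -c "
from h import *
W=wrist('w6')
im=cv2.imread('pics/w6.png'); h=cv2.cvtColor(im,cv2.COLOR_BGR2HSV)
s=im[0:440,340:450]; cv2.imwrite('w6c.png',s)
# brownness profile along column range
hsv=h.astype(int)
for y in range(60,480,20):
    r=im[y,340:450].astype(int); m=(r[:,2]-r[:,0]>50)&(r[:,2]<175)
    x=np.nonzero(m)[0]+340; print(y,(x.min(),x.max(),len(x)) if len(x) else None,end='; ')"
```

```text
t 13.8833 tcp [ 512.6 -305.5  194.7] yaw 0.574 w 17.0 zaxis [ 0.001 -0.001 -1.   ]
60 (np.int64(364), np.int64(449), 71); 80 (np.int64(367), np.int64(418), 52); 100 (np.int64(367), np.int64(418), 52); 120 (np.int64(368), np.int64(418), 51); 140 (np.int64(368), np.int64(417), 50); 160 (np.int64(368), np.int64(417), 50); 180 (np.int64(368), np.int64(416), 49); 200 (np.int64(369), np.int64(416), 48); 220 (np.int64(369), np.int64(415), 47); 240 (np.int64(370), np.int64(411), 31); 260 (np.int64(395), np.int64(395), 1); 280 (np.int64(401), np.int64(401), 1); 300 None; 320 (np.int64(391), np.int64(399), 4); 340 (np.int64(413), np.int64(413), 1); 360 (np.int64(406), np.int64(406), 1); 380 (np.int64(370), np.int64(403), 32); 400 (np.int64(369), np.int64(415), 47); 420 (np.int64(368), np.int64(416), 49); 440 (np.int64(370), np.int64(419), 50); 460 (np.int64(369), np.int64(428), 51);
```

arm_command(plan="0 0.0019 0.0221 0 -0.0315;0 0.0019 0.0221 0 -0.0315;0 0.0019 0.0221 0 -0.0315;0 0.0019 0.0221 0 -0.0315;0 0.0019 0.0221 0 -0.0315;0 0.0019 0.0221 0 -0.0315;0 0.0019 0.0221 0 -0.0315;0 0.0019 0.0221 0 -0.0315;0 0.0019 0.0221 0 -0.0315;0 0.0019 0.0221 0 -0.0315;0 0 0 0 0;0 0 0 -0.02 0;0 0 0 -0.02 0;0 0 0 -0.02 0;0 0 0 -0.02 0;0 0 0 -0.02 0;0 0 0 -0.02 0;0 0 0 -0.015 0;0 0 0 0 0;0 0 0 0 0")

```text
time: 15.6
tcp_pos: [529.6, -84.2, 57.3]
eef_rot: [-0.001, 0.992, 0.129, -0.002]
ft_force: [0.5, 0.2, 0.1]
width: 17.3
gripper_force: 58.7
```

```bash
cat >> h.py <<'E'
A=np.pi+.2595;X=np.r_[np.cos(A),np.sin(A)];Y=np.r_[-X[1],X[0]];O=np.array([494,-21.5])
def tray(p): d=np.array(p)[:2]-O; return (d@X).round(1),(d@Y).round(1)
E
python3 -c "
from h import *
W=wrist('w7'); print(tray(env.state()['tcp_pos']))
for d in(-54,54):
    for y in(70,): print(proj(W,np.r_[O+d*X+y*Y,40]))"
```

```text
t 15.6 tcp [529.6 -84.2  57.3] yaw 0.259 w 17.3 zaxis [-0.005  0.001 -1.   ]
(np.float64(-19.5), np.float64(70.4))
(np.float64(391.86627951518113), np.float64(257.04501193483674))
(np.float64(392.0075068675614), np.float64(486.58236405371053))
```

View pics/w7.png

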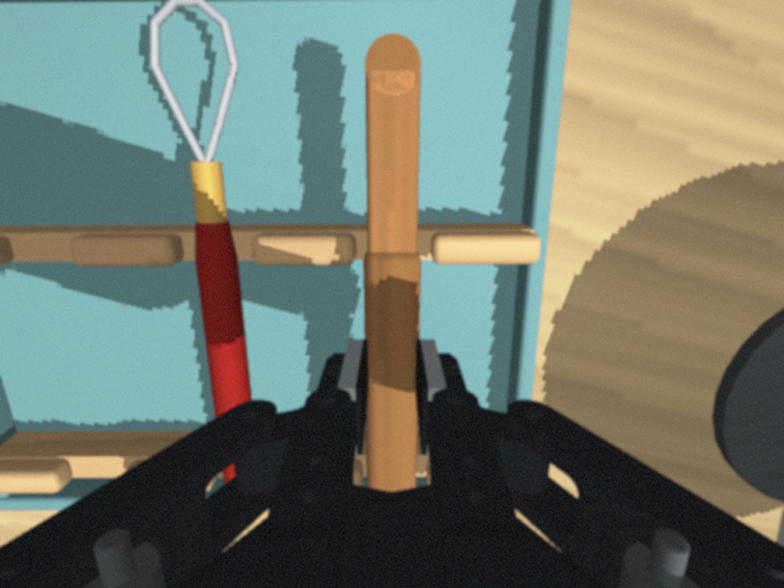

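The knife sits centred over its notch: handle at x=393, notch between 355 and 432. I'll lower it gently.

arm_command(plan="0 0 0 -0.008 0;0 0 0 -0.007 0;0 0 0 -0.003 0;0 0 0 -0.002 0;0 0 0 -0.0015 0;0 0 0 0 0;0 0 0 0 0")

```text
time: 16.23
tcp_pos: [531.6, -84.4, 37.9]
eef_rot: [0.0, 0.992, 0.129, 0.0]
ft_force: [-0.8, -0.6, -0.3]
width: 17.3
gripper_force: 58.7
```

arm_command(plan="0 0 0 -0.002 0;0 0 0 0 0;0 0 0 -0.0015 0;0 0 0 0 0;0 0 0 0 0")

```text
time: 16.65
tcp_pos: [531.8, -84.4, 34.5]
eef_rot: [0.0, 0.992, 0.129, 0.0]
ft_force: [-0.3, -0.3, 1.3]
width: 17.1
gripper_force: 58.8
```

arm_command(plan="0 0 0 -0.001 0;0 0 0 0 0;0.1 0 0 0 0;0.2 0 0 0 0;0.3 0 0 0 0;0.4 0 0 0 0;0.4 0 0 0 0;0.4 0 0 0 0;0.4 0 0 0.015 0;0.4 0 0 0.03 0;0.4 0 0 0.04 0;0.4 0 0 0.04 0;0.4 0 0 0.03 0;0.4 0 0 0.02 0;0.4 0 0 0 0;0.4 0 0 0 0")

```text
time: 17.98
tcp_pos: [532.3, -84.6, 209.5]
eef_rot: [0.001, 0.992, 0.129, 0.001]
ft_force: [0.0, 0.5, -0.7]
width: 34.6
gripper_force: 0.0
```

```bash
python3 -c "
from h import *
W=wrist('w8'); print(tray(env.state()['tcp_pos']))
im=cv2.imread('pics/w8.png').astype(int)
P=lambda x,y,z:np.round(proj(W,np.r_[O+x*X+y*Y,z]))
print('pred end',P(65,70,38),'joint',P(-65,70,38),'tip',P(-130,70,36),'edges',P(0,60,38),P(0,80,38),'red end',P(70,0,36),P(-70,0,36))
for y in range(60,480,20):
    r=im[y,300:490]; m=(r[:,2]-r[:,0]>60)&(r[:,2]>r[:,1]+22); x=np.nonzero(m)[0]+300
    print(y,(x.min(),x.max(),len(x)) if len(x) else None,end='; ')
c=im[:,393]; print(); print([(y,c[y].tolist()) for y in range(330,480,8)])
m=(im[:,:,2]>70)&(im[:,:,1]<.35*im[:,:,2])&(im[:,:,0]<.35*im[:,:,2]);y,x=np.nonzero(m);print(x.min(),x.max(),y.min(),y.max())"
```

```text
t 17.9833 tcp [532.3 -84.6 209.5] yaw 0.259 w 34.6 zaxis [ 0.003 -0.001 -1.   ]
(np.float64(-19.7), np.float64(70.1))
pred end [390. 362.] joint [390. 200.] tip [390. 104.] edges [377. 285.] [403. 285.] red end [305. 366.] [294. 193.]
60 (np.int64(300), np.int64(489), 183); 80 (np.int64(483), np.int64(488), 6); 100 (np.int64(482), np.int64(489), 8); 120 (np.int64(380), np.int64(489), 31); 140 (np.int64(381), np.int64(489), 30); 160 (np.int64(381), np.int64(489), 32); 180 (np.int64(300), np.int64(489), 34); 200 (np.int64(300), np.int64(489), 37); 220 (np.int64(300), np.int64(489), 43); 240 (np.int64(300), np.int64(489), 45); 260 (np.int64(300), np.int64(482), 40); 280 (np.int64(300), np.int64(480), 39); 300 (np.int64(300), np.int64(480), 41); 320 (np.int64(300), np.int64(484), 47); 340 (np.int64(300), np.int64(489), 62); 360 (np.int64(300), np.int64(489), 29); 380 (np.int64(347), np.int64(435), 88); 400 (np.int64(345), np.int64(438), 92); 420 (np.int64(341), np.int64(441), 100); 440 (np.int64(337), np.int64(445), 109); 460 (np.int64(325), np.int64(457), 132); 
[(330, [73, 116, 163]), (338, [71, 113, 161]), (346, [71, 116, 163]), (354, [72, 114, 162]), (362, [70, 96, 123]), (370, [167, 165, 120]), (378, [127, 171, 197]), (386, [131, 177, 203]), (394, [125, 172, 197]), (402, [123, 168, 192]), (410, [127, 175, 199]), (418, [126, 169, 196]), (426, [131, 179, 206]), (434, [137, 184, 211]), (442, [136, 186, 212]), (450, [125, 168, 194]), (458, [124, 168, 192]), (466, [125, 170, 195]), (474, [130, 177, 204])]
288 311 200 364
```

arm_command(plan="0.5 0.0016 -0.0233 -0.001 0.0463;0.5 0.0016 -0.0233 -0.001 0.0463;0.5 0.0016 -0.0233 -0.001 0.0463;0.5 0.0016 -0.0233 -0.001 0.0463;0.5 0.0016 -0.0233 -0.001 0.0463;0.5 0.0016 -0.0233 -0.001 0.0463;0.5 0.0016 -0.0233 -0.001 0.0463;0.5 0.0016 -0.0233 -0.001 0.0463;0.5 0.0016 -0.0233 -0.001 0.0463;0.5 0.0016 -0.0233 -0.001 0.0463;0.5 0.0016 -0.0233 -0.001 0.0463;0.5 0.0016 -0.0233 -0.001 0.0463;0.5 0 0 0 0;0.5 0 0 0 0;0.5 0 0 0 0")

```text
time: 19.28
tcp_pos: [549.6, -362.6, 193.6]
eef_rot: [-0.002, 0.918, 0.396, -0.001]
ft_force: [-0.1, -0.0, 0.1]
width: 43.0
gripper_force: 0.0
```

```bash
cat >> h.py <<'E'
def blue(name,z):
    W=wrist(name); im=cv2.imread(f'pics/{name}.png').astype(int)
    m=((im[:,:,0]>im[:,:,2]*2)&(im[:,:,0]>im[:,:,1]*1.4)&(im[:,:,0]>60)).astype(np.uint8)
    k,l,st,ce=cv2.connectedComponentsWithStats(m)
    for i in range(1,k):
        if st[i,4]>600:
            ys,xs=np.nonzero(l==i); p=np.c_[xs,ys].astype(np.float32); r=cv2.minAreaRect(p); b=cv2.boxPoints(r)
            d=[np.linalg.norm(b[1]-b[0]),np.linalg.norm(b[2]-b[1])]
            e=[(b[0]+b[1])/2,(b[2]+b[3])/2] if d[0]<d[1] else [(b[1]+b[2])/2,(b[3]+b[0])/2]
            e.sort(key=lambda q:-q[1]); a,c=[wz(name,*q,z) for q in e]; u=a-c; L=np.linalg.norm(u)
            print(st[i].tolist(),np.round(e,0).tolist(),a.round(1),c.round(1),'L',L.round(1),'mid',((a+c)/2).round(1),'ang',np.arctan2(u[1],u[0]).round(3))
E
python3 -c "
from h import *
blue('w9',100)"
```

```text
t 19.2833 tcp [ 549.6 -362.6  193.6] yaw 0.814 w 43.0 zaxis [-0.003  0.004 -1.   ]
[386, 198, 22, 206, 3807] [[397.0, 403.0], [396.0, 198.0]] [ 499.9 -420.3  100. ] [ 586.6 -326.5  100. ] L 127.8 mid [ 543.3 -373.4  100. ] ang -2.316
```

arm_command(plan="0.5 0 -0.002 -0.02 0.011;0.5 0 0 -0.025 0;0.5 0 0 -0.025 0;0.5 0 0 -0.018 0;0.5 0 0 -0.007 0;0.5 0 0 -0.003 0;0.5 0 0 0 0;0.35 0 0 0 0;0.25 0 0 0 0;0 0 0 0 0;0 0 0 0 0;0 0 0 0 0;0 0 0 0 0;0 0 0 0 0;0 0 0 0 0")

```text
time: 20.58
tcp_pos: [551.8, -366.7, 100.4]
eef_rot: [0.002, 0.916, 0.401, 0.001]
ft_force: [-0.8, 1.3, 6.0]
width: 9.5
gripper_force: 58.9
```

arm_command(plan="0 0 0 0.003 0;0 0 0 0.005 0;0 0 0 0.01 0;0 0 0 0.01 0;0 0 0 0 0;0 0 0 0 0")

```text
time: 21.08
tcp_pos: [551.5, -366.6, 128.0]
eef_rot: [0.001, 0.916, 0.401, 0.001]
ft_force: [0.4, 0.6, -0.5]
width: 9.5
gripper_force: 58.6
```

```bash
python3 -c "
from h import *
blue('w10',126)
W=pickle.load(open('w10.pkl','rb'));t=env.state()['tcp_pos'];u=np.r_[np.cos(-2.316),np.sin(-2.316),0]
for z in(0,-3): print(proj(W,t+[0,0,z]+75*u),proj(W,t+[0,0,z]-55*u))"
```

```text
t 21.0833 tcp [ 551.5 -366.6  128. ] yaw 0.825 w 9.5 zaxis [ 0.002 -0.002 -1.   ]
[374, 216, 34, 276, 7805] [[390.0, 491.0], [390.0, 216.0]] [ 510.3 -410.9  126. ] [ 587.6 -327.2  126. ] L 113.9 mid [ 549.  -369.1  126. ] ang -2.317
(np.float64(389.4772245248125), np.float64(520.9544260841966)) (np.float64(388.87177851356574), np.float64(211.888783592969))
(np.float64(389.48582217682605), np.float64(515.2707036871219)) (np.float64(388.8944474457847), np.float64(210.8576703745938))
```

The needle tool is held and in line with the fingers. I'll carry it over the far-left row.

arm_command(plan="0 0 0 0.022 0;0 0 0 0.025 0;0 0 0 0.02 0;0 -0.0043 0.0277 0 -0.0377;0 -0.0043 0.0277 0 -0.0377;0 -0.0043 0.0277 0 -0.0377;0 -0.0043 0.0277 0 -0.0377;0 -0.0043 0.0277 0 -0.0377;0 -0.0043 0.0277 0 -0.0377;0 -0.0043 0.0277 0 -0.0377;0 -0.0043 0.0277 0 -0.0377;0 -0.0043 0.0277 0 -0.0377;0 -0.0043 0.0277 0 -0.0377;0 -0.0043 0.0277 0 -0.0377;0 -0.0043 0.0277 0 -0.0377;0 -0.0043 0.0277 0 -0.0377;0 -0.0043 0.0277 0 -0.0377;0 -0.0043 0.0277 0 -0.0377;0 0 0 0 0;0 0 0 0 0")

```text
time: 22.8
tcp_pos: [485.5, 50.8, 192.8]
eef_rot: [0.0, 0.991, 0.131, -0.0]
ft_force: [0.5, -0.8, -0.4]
width: 9.6
gripper_force: 58.7
```

arm_command(plan="0 0 0 -0.02 0;0 0 0 -0.025 0;0 0 0 -0.025 0;0 0 0 -0.025 0;0 0 0 -0.025 0;0 0 0 -0.012 0;0 0 0 -0.004 0;0 0 0 0 0;0 0 0 0 0")

```text
time: 23.55
tcp_pos: [486.9, 48.9, 57.8]
eef_rot: [0.0, 0.992, 0.129, 0.0]
ft_force: [-0.4, -0.0, 0.1]
width: 9.6
gripper_force: 58.7
```

```bash
python3 -c "
from h import *
z=env.state()['tcp_pos'][2]
blue('w11',z-2); W=pickle.load(open('w11.pkl','rb')); print(tray(env.state()['tcp_pos']))
P=lambda x,y,z:np.round(proj(W,np.r_[O+x*X+y*Y,z]))
print('notch centre far bar',P(-54,-70,28),P(-54,-85,40),P(-54,-55,40))
im=cv2.imread('pics/w11.png').astype(int); y=int(P(-54,-85,40)[1]); print(y,[(x,im[y,x].tolist()) for x in range(320,470,6)])"
```

```text
t 23.55 tcp [486.9  48.9  57.8] yaw 0.259 w 9.6 zaxis [ 0.001 -0.    -1.   ]
[375, 216, 35, 277, 8494] [[392.0, 492.0], [392.0, 216.0]] [428.1  32.9  55.8] [538.7  62.3  55.8] L 114.4 mid [483.4  47.6  55.8] ang -2.882
(np.float64(-11.8), np.float64(-69.8))
notch centre far bar [391. 234.] [352. 239.] [430. 239.]
239 [(320, [149, 207, 238]), (326, [148, 205, 238]), (332, [146, 205, 237]), (338, [147, 205, 238]), (344, [142, 198, 235]), (350, [78, 109, 132]), (356, [82, 114, 138]), (362, [86, 119, 144]), (368, [86, 120, 147]), (374, [85, 63, 56]), (380, [127, 74, 42]), (386, [154, 88, 49]), (392, [159, 92, 49]), (398, [167, 98, 57]), (404, [159, 92, 50]), (410, [133, 132, 145]), (416, [135, 188, 227]), (422, [101, 142, 174]), (428, [79, 110, 136]), (434, [95, 133, 161]), (440, [141, 194, 229]), (446, [139, 193, 229]), (452, [137, 191, 229]), (458, [138, 195, 229]), (464, [141, 194, 230])]
```

Needle handle at x=392, notch spanning 348–436: it's centred. I'll lower it.

arm_command(plan="0 0 0 -0.007 0;0 0 0 -0.006 0;0 0 0 -0.003 0;0 0 0 -0.0015 0;0 0 0 0 0;0 0 0 0 0")

```text
time: 24.1
tcp_pos: [486.1, 49.6, 39.7]
eef_rot: [-0.0, 0.992, 0.13, -0.0]
ft_force: [0.0, 0.7, 0.1]
width: 9.7
gripper_force: 58.7
```

arm_command(plan="0 0 0 -0.0015 0;0 0 0 0 0;0 0 0 0 0")

```text
time: 24.35
tcp_pos: [486.4, 49.6, 38.5]
eef_rot: [0.0, 0.992, 0.13, 0.0]
ft_force: [0.2, -0.0, 0.3]
width: 9.8
gripper_force: 58.8
```

arm_command(plan="0 0 0 -0.0015 0;0 0 0 0 0;0 0 0 -0.0015 0;0 0 0 0 0;0 0 0 0 0")

```text
time: 24.77
tcp_pos: [486.5, 49.6, 38.2]
eef_rot: [0.0, 0.992, 0.13, -0.0]
ft_force: [-8.7, -0.0, 21.9]
width: 9.6
gripper_force: 62.1
```

arm_command(plan="0 0 0 0.0025 0;0 0 0 0 0;0.1 0 0 0 0;0.15 0 0 0 0;0.2 0 0 0 0;0.3 0 0 0 0;0.4 0 0 0 0;0.4 0 0 0 0;0.4 0 0 0.015 0;0.4 0 0 0.03 0;0.4 0 0 0.04 0;0.4 0 0 0.04 0;0.4 0 0 0.03 0;0.4 0 0 0.02 0;0.4 0 0 0 0;0.4 0 0 0 0")

```text
time: 26.1
tcp_pos: [487.0, 49.5, 214.0]
eef_rot: [0.0, 0.992, 0.13, 0.001]
ft_force: [-0.3, -0.3, 0.3]
width: 34.2
gripper_force: 0.0
```

```bash
python3 -c "
from h import *
blue('w12',36); W=pickle.load(open('w12.pkl','rb'))
P=lambda x,y,z:np.round(proj(W,np.r_[O+x*X+y*Y,z]))
print('needle pred',P(65,-70,36),P(-65,-70,36),'red pred',P(70,0,36),P(-70,0,36))
im=cv2.imread('pics/w12.png').astype(int)
m=(im[:,:,2]>70)&(im[:,:,1]<.35*im[:,:,2])&(im[:,:,0]<.35*im[:,:,2]);y,x=np.nonzero(m);print('red',x.min(),x.max(),y.min(),y.max())
print(env.state()['ft_force'],env.state()['gripper_force'])"
```

```text
t 26.1 tcp [487.   49.5 214. ] yaw 0.26 w 34.2 zaxis [ 0.003 -0.    -1.   ]
[384, 188, 16, 161, 2283] [[392.0, 348.0], [392.0, 188.0]] [413.1  29.5  36. ] [537.6  62.6  36. ] L 128.8 mid [475.3  46.   36. ] ang -2.882
needle pred [392. 348.] [392. 186.] red pred [476. 353.] [487. 179.]
red 470 495 186 357
[ 0.5794823   1.30019584 -0.70704291] 0.0
```

All three tools measure in place: needle mid within 1 mm of its row, and the loop and knife within about 4 mm. I'm handing in.

```bash
python3 -c "
from bench import env
print(env.finish_job())"
```

```text
the job is handed in; nothing more can be done
None
```

The job is handed in at about 26 s of the 72 s allowed, with the knife in the row nearest the wheel, the loop tool in the middle and the needle tool in the far row, each measured within about 4 mm of its place; the judge's verdict was not shown.

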